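# Change over the seesaw gate of a vial sorter and let the waiting batch down

## Task

Three capped vials wait on the feed ramp of the vial sorter, whose seesaw gate was left tipped towards one chute by the last batch. With the fingertips, press down the raised end of the gate until it rocks over its pivot to the other side; then push the black lug of the shutter that holds the vials back to the left (as seen from the front of the sorter), all the way to its end, so that all three vials drop onto the gate and roll down the other chute. Do not touch the vials, and leave the beaker, petri dish and marker where they are.

Things in the scene. Friction and masses are not known exactly. Their poses are not given: they have to be found in the camera images.
- sorter: the vial sorter, fixed to the worktop, front to the robot, yawed up to 0.22 rad: grey base plate 122 x 392 mm. Origin on the worktop under its centre; x to its back, y to its left as seen from the front, z up. The seesaw gate pivots about a shaft along x at y 0, z 62 mm. In front of x -50 mm, above the base, are only the gate's tabs and the shutter's lug.
- ramp_end (a point): low end of the feed ramp, over the pivot, 116 mm above the worktop: a pocket with an end wall (up to z 153 mm) at its right and a clear window at its front; from it the ramp, a channel 59 mm wide outside (sorter x -29 to 29 mm), rises to the left to y 84 mm, walls up to z 155 mm; behind it a column, x 48 to 54 mm, y -16 to 60 mm, up to z 144 mm
- chute_left (a point): middle of the floor of the left chute (sorter y 95 to 188 mm), a channel 55 mm wide inside, floor falling outward from z 47 to 25 mm, walls 27 mm high, closed at its outer end
- chute_right (a point): the same for the right chute (sorter y -95 to -188 mm)
- gate (a joint): angle of the seesaw gate (rad) about its pivot: +0.28 = left (+y) end down, vials go down the left chute; -0.28 = right end down, right chute. It starts at one of these two rests. Two round weights above the pivot hold it there: a press of about 0.5 N at the raised tab moves it, and past level (0) it tips over by itself to the other rest and stays.
- tab_left (a point): middle of the top of the black thumb tab at the gate's left end, 36 mm (sorter x) by 26 mm (y), 7 mm thick, in front of the sorter at x -92 mm, y +78 mm of the gate; moves with the gate: about 100 mm above the worktop when raised, 57 mm when down
- tab_right (a point): the same for the tab at the gate's right end (y -78 mm)
- shutter (a joint): travel of the sheet-steel shutter under the ramp's end pocket (m): 0 = closed (start), slides towards the sorter's +y (left) to its end at 0.036; the vials drop one after another once it has passed about 0.022; friction about 1 N, stays where it is left
- lug (a point): centre of the shutter's black lug, an upright block 32 mm (sorter x) by 10 mm (y) by 24 mm high, on a steel upright in front of the ramp's end at sorter x -84 mm; its centre is 149 mm and its top 161 mm above the worktop; it is pushed on its right (-y) face and moves with the shutter
- vial_a_mid (a point): centre of the first (lowest) vial on the feed ramp: clear vial with screw cap, 23 mm thick, 51 mm long, lying along the sorter's x
- vial_b_mid (a point): centre of the second vial on the feed ramp: clear vial with screw cap, 23 mm thick, 51 mm long, lying along the sorter's x
- vial_c_mid (a point): centre of the third (uppermost) vial on the feed ramp: clear vial with screw cap, 23 mm thick, 51 mm long, lying along the sorter's x
- vial_a: the same vial; origin at the middle of its foot, its z along the vial to the cap
- vial_b: the same vial; origin at the middle of its foot, its z along the vial to the cap
- vial_c: the same vial; origin at the middle of its foot, its z along the vial to the cap
- beaker: bystander: glass beaker, 63 mm wide and 78 mm high; origin under its centre
- petri: bystander: clear covered petri dish, 62 mm wide, 14 mm high; origin under its centre
- marker_pen: bystander: red and white marker pen lying down, 135 mm long, 17 mm thick; origin under its centre

How it is judged (in metres and radians):
On the way, in this order (a step that is already met when the one before it is completed fails the run):
1. the gate has rocked over its pivot and rests on the other side, the vials still held on the ramp behind the closed shutter (distance of tab_left from where it was at the start of the episode above 0.03 m and (value of joint gate above 0.22 rad or value of joint gate below -0.22 rad) and value of joint shutter below 0.01 m and height (world z) of each of vial_a_mid, vial_b_mid, vial_c_mid above 0.11 m), for 0.2 s.
2. all three vials have run down the chute to which the gate now leans (distance of tab_left from where it was at the start of the episode above 0.03 m and (value of joint gate above 0.22 rad or value of joint gate below -0.22 rad) and ((y of vial_a_mid in the frame of sorter between 0.098 and 0.192 m and z of each of vial_a_mid, vial_b_mid, vial_c_mid in the frame of sorter below 0.085 m and x of vial_a_mid in the frame of sorter between -0.028 and 0.028 m and y of vial_b_mid in the frame of sorter between 0.098 and 0.192 m and x of vial_b_mid in the frame of sorter between -0.028 and 0.028 m and y of vial_c_mid in the frame of sorter between 0.098 and 0.192 m and x of vial_c_mid in the frame of sorter between -0.028 and 0.028 m and value of joint gate above 0.22 rad) or (y of vial_a_mid in the frame of sorter between -0.192 and -0.098 m and z of each of vial_a_mid, vial_b_mid, vial_c_mid in the frame of sorter below 0.085 m and x of vial_a_mid in the frame of sorter between -0.028 and 0.028 m and y of vial_b_mid in the frame of sorter between -0.192 and -0.098 m and x of vial_b_mid in the frame of sorter between -0.028 and 0.028 m and y of vial_c_mid in the frame of sorter between -0.192 and -0.098 m and x of vial_c_mid in the frame of sorter between -0.028 and 0.028 m and value of joint gate below -0.22 rad))), for 0.2 s.
At the end, for the whole second after the job is handed in: The gate rests at the side opposite to its start (beyond 0.22 rad, its tab more than 30 mm from where it started), the shutter is open beyond 31 of its 36 mm, and all three vials lie at rest in the chute to which the gate leans (centres 98 to 192 mm out from the sorter's middle, within its walls) (all of step 2 and value of joint shutter above 0.031 m and linear speed of each of vial_a, vial_b, vial_c below 0.02 m/s); the robot touches nothing.
It fails at once if a vial is touched by the robot (contact force between any of the arm, the fingers and vial_a above 0.5 N or contact force between any of the arm, the fingers and vial_b above 0.5 N or contact force between any of the arm, the fingers and vial_c above 0.5 N).
It fails at once if a vial is lifted, or falls from the sorter (height (world z) of any of vial_a_mid, vial_b_mid, vial_c_mid above 0.165 m or height (world z) of any of vial_a_mid, vial_b_mid, vial_c_mid below 0.03 m).
It fails at once if the beaker, petri dish or marker is moved by more than 15 mm (distance of any of beaker, petri, marker_pen from where it was at the start of the episode above 0.015 m).
It also fails if it takes over 38 s, if anything falls off the work surface, if the arm or the gripper's body presses on something with over 40 N, if the wrist force passes 120 N, or if a joint passes its speed limit or range.

## Robot

A 6-joint arm with a two-finger parallel gripper is mounted at the origin on a cart in front of the work surface, level with it; the furniture and walls round the work are solid. World frame = base frame: x ahead of the robot, y to its left, z up, the work surface at z = 0. Lengths are in mm, angles in rad, forces in N, time in s.
With the tool pointing down it reaches from about 275 to 875 mm from the base axis. Payload 12.5 kg.
Tool frame: the origin (TCP) lies midway between the tips of the shut fingers; the grasp point (between the pads) lies behind it (arm.grip_point_offset is the y of the grasp point in the tool frame, in mm); y points along the fingers, z is the direction in which the jaws open and shut, and the axes are right-handed (so a half turn about y gives the same grasp; the last joint's range is limited). The gripper opens to 85 mm and grips with 20 to 120 N. Pads are 22 mm wide; open, the fingers measure 114 mm over their backs; the gripper's body (76 mm by 85 mm) begins 54 mm behind the grasp point. The pads swing forward as they close: fully open they stand 13 mm farther back than shut.
Start: joints at [-1.403, 0.351, 1.652, -0, 1.139, -0.085], TCP at [137.584, -532.499, 231.29] pointing down, gripper open.
Joint ranges: [-2.75, 2.75], [-0.79, 2.1], [0.01, 2.65], [-1.57, 4.71], [0.07, 3.14], [-2.87, 2.87]. Speed limits (rad/s): [2.22, 2.22, 2.79, 3.14, 3.14, 3.14].

## Interface

Orientations are given as a rotation vector (axis times angle).
In Python, from workcell import arm, snapshot gives the robot as it stands.
- The arm moves only by the tool arm_command, never from a script. Its argument "targets" is text: rows parted by semicolons, each of 7 numbers parted by spaces: the closure in counts, from 0 (fully open) to 255 (shut), then the shift along the tool's x, y, z in m, then the turn, a rotation vector about the tool's x, y, z in rad. A call has 1 to 12 rows; each row is the pose to reach, as a shift and turn from the pose commanded when the call began, along the tool's axes at that moment; what a row does not reach only later rows make up. A row lasts 1/8 s, in which the tool goes at most 62.5 mm and 10.7 degrees, less where a joint would pass 70% of its speed; a pose out of reach is approached as far as the arm can. A call with a gripper value outside its range is refused whole. The fingers move at their own pace and stop on an object; the grip force is fixed at half the most. Time passes only in rows, so rows that repeat a pose let the fingers close. It gives the time, the measured TCP pose, the force and the opening at its end, in the units of the state.
- arm.sense(): the state, without advancing time (a new reading comes with each control period).
- snapshot(name): name is "side" or "top" or "wrist"; returns a dict with "color" (400x640x3 uint8, blue, green, red), "z_map" (400x640 float32, mm along the optical axis (not along the pixel's ray), 0 where there is no reading), "fx", "fy", "cx", "cy" (pixels), "origin" and "orientation" of the camera in the world. Camera axes: x right, y down, z forward; pixel columns grow to the right and rows downward; lengths in mm; the calibration is good to about 2 mm. A picture is of the moment at which its call begins.
- arm.hand_in(): hands the job in, once; it reports no verdict.
The state is a dict: "t": time; "joint_positions": joint angles; "dq": joint speeds; "effort": joint torques, N m; "ee_pos": TCP position; "orientation": TCP orientation; "force": force on the tool from outside, world axes, zero at the start; "torque": the same for the moment, N m; "gripper_width": opening from 0.0 (shut) to 1.0 (fully open).
Only numpy, scipy, OpenCV 4.12 (cv2) and the standard library are available. Lean on these libraries where they do the work, as an engineer would, in place of code of your own. Each camera call takes 0.05 s, during which the arm holds its last target.

## Working session

There is one attempt and no reset: what is moved stays moved. The work goes in short steps, Python scripts to look and compute and a tool call to move; the robot and the scene stay as the last step left them, time stands still between calls to the robot, and variables do not carry over. Pictures are saved under pics/ and viewed, and the job is handed in when it is done.

Besides the shell and the picture viewer there is one more tool, called after ">>>" as a command line: name --argument value ..., lists and objects as JSON in quotes. arm_command: Moves the arm, as the interface text tells. Its arguments: {"type":"object","properties":{"targets":{"type":"string"}},"required":["targets"]}

```bash
ls; mkdir -p pics; python3 - <<'E'
from workcell import arm, snapshot
import cv2, pickle
print(arm.sense(), arm.grip_point_offset)
for n in ("side","top","wrist"):
    s=snapshot(n); pickle.dump(s,open(f"{n}.pkl","wb")); cv2.imwrite(f"pics/{n}1.png",s["color"])
    print(n,s["fx"],s["cx"],s["cy"],s["origin"],s["orientation"])
E
```

```text
pics
{'t': 0.0, 'joint_positions': array([-1.40261954e+00,  3.51260563e-01,  1.65244776e+00, -1.18974796e-05,
        1.13909781e+00, -8.45695886e-02]), 'dq': array([-7.63139236e-04, -7.98593933e-05, -2.91318156e-04,  1.00584599e-04,
        9.97957638e-04,  1.37466527e-03]), 'effort': array([-3.03563447e-04, -5.06106412e+01, -2.91405505e+01, -6.69398855e-05,
        4.53451881e-03,  1.46223914e-05]), 'ee_pos': array([ 137.51585244, -532.17738429,  230.73610454]), 'orientation': array([-0.26520556,  2.08813084, -2.08558131]), 'force': array([-0.07043701,  0.22143152, -1.14850599]), 'torque': array([0.05485269, 0.02888713, 0.00183961]), 'gripper_width': 0.9962649575404465} -18.700000000000003
side 469.261658835806 325.5072216215942 198.12187105140484 [ 200.46887588 1159.71211812  925.87922992] [-0.32425372  2.63294316 -1.41356635]
top 430.9300375527331 318.70862408696775 195.0880294959659 [ 434.04668309  -21.6398244  1212.13259322] [-2.14285771  2.19613836 -0.05176012]
wrist 277.1184556048844 319.6456363575764 200.4954122178666 [ 214.92520957 -511.44879181  373.68221548] [ 2.27201438 -1.75866955 -0.28695413]
```

View pics/side1.png

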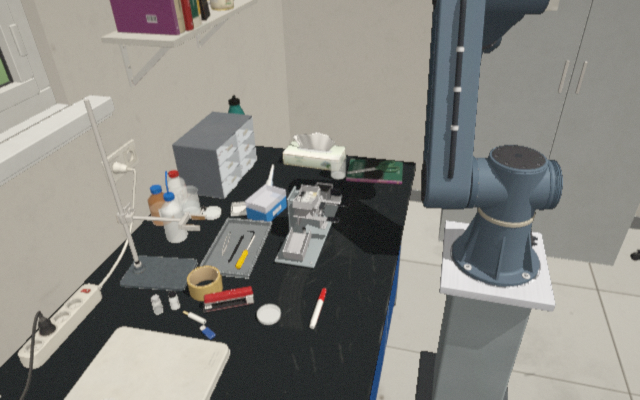

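View pics/top1.png

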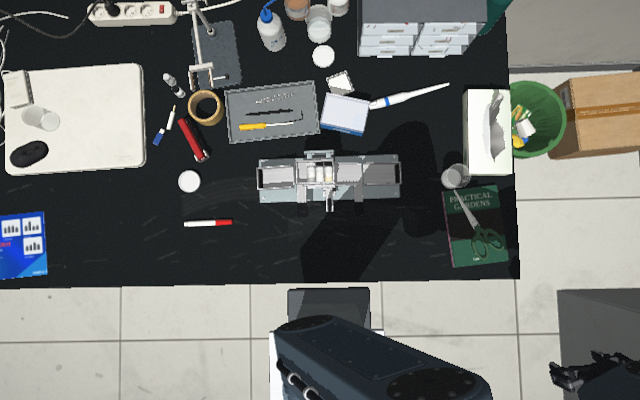

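View pics/wrist1.png

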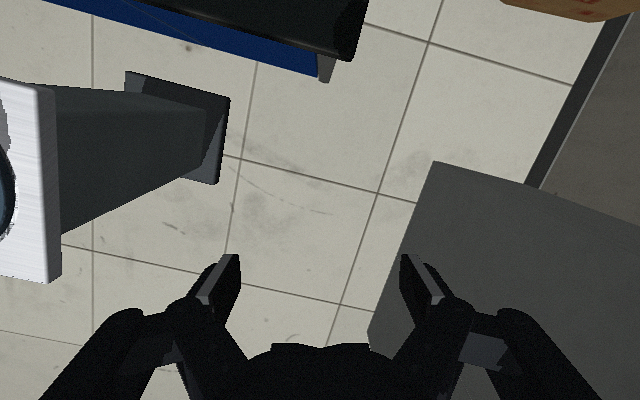

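The top view shows the sorter at about (329,178), long axis along the image rows. The marker is at (208,222), the petri dish at (189,181) and the beaker at (455,176). I'll zoom in on the sorter.

```bash
cat > h.py <<'E'
import numpy as np, pickle, cv2
from scipy.spatial.transform import Rotation as R
def ray(s,u,v):
    d=np.array([(u-s["cx"])/s["fx"],(v-s["cy"])/s["fy"],1.0]); return R.from_rotvec(s["orientation"]).as_matrix()@d
def onz(s,u,v,z):
    d=ray(s,u,v); o=np.array(s["origin"]); return o+d*(z-o[2])/d[2]
def pt(s,u,v):
    return np.array(s["origin"])+ray(s,u,v)*s["z_map"][int(round(v)),int(round(u))]
def proj(s,p):
    c=R.from_rotvec(s["orientation"]).as_matrix().T@(np.array(p)-s["origin"]); return s["cx"]+s["fx"]*c[0]/c[2], s["cy"]+s["fy"]*c[1]/c[2]
def cloud(s):
    z=s["z_map"]; v,u=np.mgrid[:z.shape[0],:z.shape[1]]
    d=np.stack([(u-s["cx"])/s["fx"],(v-s["cy"])/s["fy"],np.ones_like(z)],-1)*z[...,None]
    return d@R.from_rotvec(s["orientation"]).as_matrix().T+np.array(s["origin"])
E
python3 - <<'E'
from h import *
s=pickle.load(open("top.pkl","rb")); c=s["color"][130:230,240:420]
cv2.imwrite("pics/topz.png",cv2.resize(c,None,fx=4.4,fy=4.4,interpolation=cv2.INTER_CUBIC))
s2=pickle.load(open("side.pkl","rb")); c=s2["color"][165:275,260:360]
cv2.imwrite("pics/sidez.png",cv2.resize(c,None,fx=5,fy=5,interpolation=cv2.INTER_CUBIC))
P=cloud(s)
# base plate
for (u,v) in [(257,155),(400,155),(399,200),(260,203),(329,178)]: print(u,v,pt(s,u,v))
m=(P[...,2]>3)&(P[...,2]<220)&(abs(P[...,1]+30)<230)&(abs(P[...,0]-480)<110)
n,l,st,_=cv2.connectedComponentsWithStats(m.astype(np.uint8))
for i in range(1,n):
    if st[i,4]>100: print(st[i])
i=1+np.argmax(st[1:,4]); q=(l==i)
r=cv2.minAreaRect(P[q][:,:2].astype(np.float32)); print(r)
np.set_printoptions(linewidth=250)
E
```

```text
257 155 [644.74730324 183.82213179   2.26003482]
400 155 [ 6.33665261e+02 -2.21672025e+02 -1.23543564e-01]
399 200 [ 506.25439502 -213.80029051    1.74505888]
260 203 [ 5.07787887e+02  1.77500100e+02 -4.46476320e-01]
329 178 [557.51352516 -19.70409011 140.11556642]
[ 255  165  149   54 4918]
((526.3776245117188, -18.123336791992188), (127.16368103027344, 418.3285827636719), 0.05463118851184845)
```

View pics/topz.png

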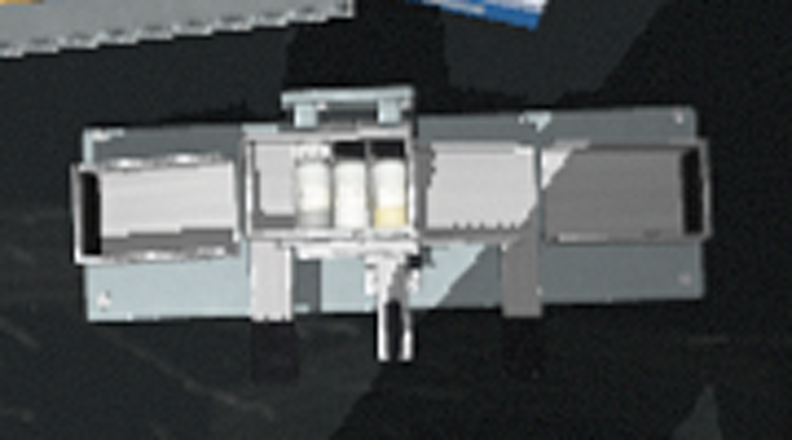

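View pics/sidez.png

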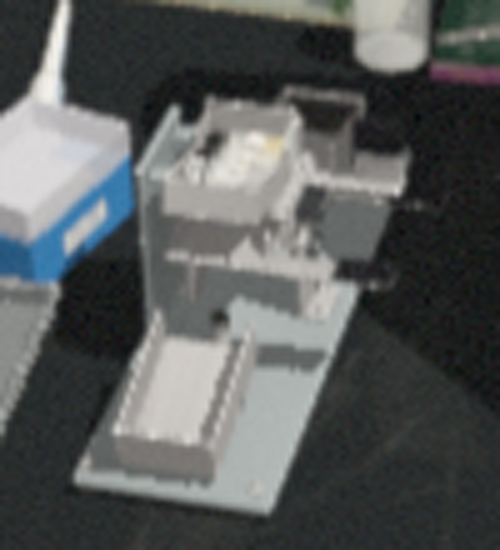

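The zoomed top view shows the base plate corners at about (88,320), (702,298), (695,108) and (85,130). The dark tabs sit at about (272,350) and (523,350), and the lug at about (395,330). Next I'll work out the sorter frame and the tab heights.

```bash
python3 - <<'E'
from h import *
np.set_printoptions(linewidth=250,precision=1,suppress=True)
s=pickle.load(open("top.pkl","rb")); P=cloud(s)
Z=[(88,320),(702,298),(695,108),(85,130)]
c=[onz(s,240+a/4.4-.5,130+b/4.4-.5,6)[:2] for a,b in Z]; c=np.array(c); print(c)
print("len",np.linalg.norm(c[0]-c[1]),np.linalg.norm(c[2]-c[3]),np.linalg.norm(c[0]-c[3]))
o=c.mean(0); d=(c[0]-c[1])+(c[3]-c[2]); yaw=np.arctan2(-d[0],d[1]); print("o",o,"yaw",yaw)
ax=np.array([np.cos(yaw),np.sin(yaw)]); ay=np.array([-np.sin(yaw),np.cos(yaw)])
for z in (57,100):
  for sg in (1,-1): print("tab",z,sg,proj(s,[*(o-92*ax+sg*78*np.cos(.28)*ay),z]))
print("lug",proj(s,[*(o-84*ax),161]))
D=P[...,:2]-o; L=np.stack([D@ax,D@ay,P[...,2]],-1)
print("z map left tab"); print(L[196:222:2,294:312:2,2])
print("right"); print(L[196:222:2,350:368:2,2])
print("lug"); print(L[186:216:2,318:342:2,2]);print(L[200,318:342:2,1]); print(L[196:212,330,0])
np.savez("fr.npz",o=o,yaw=yaw)
E
```

```text
[[ 509.6  177.8]
 [ 513.7 -213.5]
 [ 635.6 -213.6]
 [ 632.4  178.2]]
len 391.38874537084916 391.8084864956853 122.74881540032283
o [572.8 -17.8] yaw 0.009384129727511422
tab 57 1 (np.float64(301.5691313665948), np.float64(210.94395734609515))
tab 57 -1 (np.float64(357.4879220545304), np.float64(209.04153420577362))
tab 100 1 (np.float64(300.43536836646155), np.float64(210.30835702501506))
tab 100 -1 (np.float64(358.50900485191926), np.float64(208.33025969602963))
lug (np.float64(329.2140138337478), np.float64(204.99818569711593))
z map left tab
[[ 14.5  13.8  99.3 100.   96.9  95.6  15.2  11.9  11.3]
 [ 12.9  14.7 100.8 100.5  99.2  92.7  16.7  16.4  15.9]
 [ 13.   13.9 101.5  98.7 100.1 101.8  20.2  12.6  15.8]
 [  1.1   1.8 100.4 100.3  96.1  97.9   4.5   3.1   3.2]
 [ -0.8   2.8 104.4 103.  101.4  95.6  99.8   3.8   2.1]
 [ -5.6   2.6 106.8 104.9 100.7 100.4  97.2   1.    2.1]
 [  0.8  -1.1 105.4 105.2 102.2  95.7 100.8   1.9   2.8]
 [  0.7  -0.1 102.9 104.8 103.9 101.9  96.9   5.3   2.1]
 [ -0.4  -0.3 104.6 103.5 102.4 102.   94.6  -0.4   3.4]
 [  5.7   2.1 104.3 104.9  99.   99.
[... 1839 characters left out ...]
 2.7]
 [   1.7    0.2    1.3   -2.   116.   155.1  162.8  114.4    1.2    0.4    0.9   -1. ]
 [   1.7    3.1   -3.5    3.   117.5  158.8  159.1  117.1    2.2   -0.2    2.1   -1.1]
 [   2.3    1.1   -0.1    5.6  116.3  158.7  161.3  117.6    4.5    3.4    4.8    0.7]
 [  -3.8    2.4    1.     0.1  117.7  163.6  161.7  116.2    2.2   -0.2    0.7   -0.9]
 [   2.8    2.1    1.9    1.4    4.5    0.1    0.4    1.9   -0.1    3.7    2.4    3.6]
 [   1.3    2.9    4.3    3.3    1.5    1.6   -1.6    2.7   -0.1    0.3    0.8   -1. ]]
[ 31.1  25.4  20.   14.4   7.9   2.5  -2.3  -7.4 -13.5 -19.2 -24.7 -30.5]
[-58.5 -61.4 -63.8 -69.5 -71.8 -74.3 -76.8 -79.  -81.7 -84.1 -86.4 -89.  -91.4 -93.8 -96.3 -98.5]
```

The left tab is raised (about 100 mm against 57 mm on the right), so the left tab is the one to press. Now the tool axes and move offsets.

```bash
python3 - <<'E'
from h import *
from workcell import arm
np.set_printoptions(linewidth=250,precision=3,suppress=True)
s=pickle.load(open("top.pkl","rb")); P=cloud(s)
f=np.load("fr.npz"); o=f["o"]; yaw=float(f["yaw"])
q=P[200:220,290:372].reshape(-1,3)
for lo,hi,n in((92,108,"tabL"),(50,68,"tabR")):
    m=(q[:,2]>lo)&(q[:,2]<hi)&(q[:,0]<o[0]-80); print(n,m.sum(),np.median(q[m],0),q[m][:,:2].min(0),q[m][:,:2].max(0))
q=P[190:220,320:340].reshape(-1,3); m=(q[:,2]>150)&(q[:,2]<175); print("lug",np.median(q[m],0),q[m].min(0),q[m].max(0))
st=arm.sense(); M=R.from_rotvec(st["orientation"]).as_matrix(); print("tool axes cols",M, st["ee_pos"])
# desired: y down, z along world y or x ; keep x sign nearest
def rel(p): return M.T@(np.array(p)-st["ee_pos"])/1000
c,sn=np.cos(yaw),np.sin(yaw)
print("tool x heading",np.degrees(np.arctan2(M[1,0],M[0,0])),"z heading",np.degrees(np.arctan2(M[1,2],M[0,2])))
E
```

```text
tabL 110 [478.184  53.478 102.101] [465.104  41.48 ] [491.392  65.564]
tabR 104 [478.884 -97.078  59.252] [ 465.265 -108.704] [492.469 -84.123]
lug [488.919 -17.85  160.232] [474.298 -22.822 151.849] [506.263 -12.915 165.367]
tool axes cols [[-0.968 -0.     0.25 ]
 [-0.25   0.001 -0.968]
 [-0.    -1.    -0.001]] [ 137.52  -532.276  230.871]
tool x heading -165.51843796982186 z heading -75.51843460674786
```

Tab L centre is about (479, 54, 101) and the lug about (489, -18, 149). I'll shut the fingers, turn the tool square to the sorter, and fly to a hover over the left tab at z 180.

>>> arm_command --targets "255 -0.473 0.02 -0.483 0 0.244 0;255 -0.473 0.02 -0.483 0 0.244 0;255 -0.473 0.02 -0.483 0 0.244 0;255 -0.473 0.02 -0.483 0 0.244 0;255 -0.473 0.02 -0.483 0 0.244 0;255 -0.473 0.02 -0.483 0 0.244 0;255 -0.473 0.02 -0.483 0 0.244 0;255 -0.473 0.02 -0.483 0 0.244 0;255 -0.473 0.02 -0.483 0 0.244 0;255 -0.473 0.051 -0.483 0 0.244 0;255 -0.473 0.051 -0.483 0 0.244 0;255 -0.473 0.051 -0.483 0 0.244 0"

```text
t: 1.65
ee_pos: [475.0, 56.0, 178.9]
orientation: [-0.016, 2.216, -2.216]
force: [-0.4, -0.6, 0.8]
gripper_width: 0.004
```

```bash
python3 - <<'E'
from h import *
from workcell import arm, snapshot
st=arm.sense(); M=R.from_rotvec(st["orientation"]).as_matrix(); print(M.round(3), st["ee_pos"])
w=snapshot("wrist"); t=snapshot("top")
pickle.dump(w,open("w2.pkl","wb"))
cv2.imwrite("pics/w2.png",w["color"]); cv2.imwrite("pics/t2.png",cv2.resize(t["color"][130:230,240:420],None,fx=4,fy=4))
E
```

```text
[[-1.    -0.002  0.013]
 [-0.013  0.    -1.   ]
 [ 0.002 -1.    -0.   ]] [475.0289767   55.97183083 178.91721816]
```

View pics/w2.png

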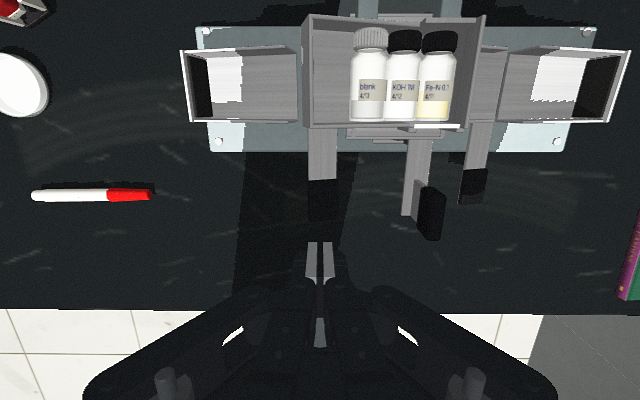

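View pics/t2.png

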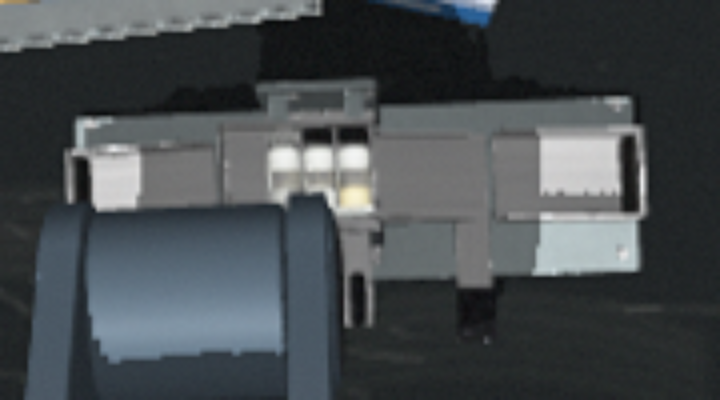

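In the wrist view the left tab is at (323,199), directly in line with the fingertips at (319,245). The lug is at (431,213), and the vials are on the ramp at y≈75 px. I'll cross-check the tab and lug positions from this view.

```bash
python3 - <<'E'
from h import *
w=pickle.load(open("w2.pkl","rb"))
for uv in [(308,180),(337,180),(308,219),(338,219)]: print("tab",onz(w,*uv,100).round(1),pt(w,uv[0]+(3 if uv[0]<320 else -3),uv[1]).round(1))
for uv in [(417,188),(442,188),(420,206),(444,206)]: print("lugtop",onz(w,*uv,161).round(1))
print(pt(w,430,195).round(1),pt(w,312,250).round(1),pt(w,326,250).round(1))
for uv in [(305,243),(332,243)]: print("tip",onz(w,*uv,179).round(1))
E
```

```text
tab [498.4  66.4 100. ] [498.5  63.9 100.3]
tab [498.7  42.5 100. ] [498.2  44.9  98.3]
tab [463.7  66.4 100. ] [465.7  63.7 104.7]
tab [464.1  40.5 100. ] [423.3  36.6   1. ]
lugtop [509.9  -1.7 161. ]
lugtop [510.1 -16.8 161. ]
lugtop [498.5  -5.  161. ]
lugtop [498.6 -19.8 161. ]
[504.3 -12.  156.7] [485.2  60.6 193.9] [484.6  53.3 192.6]
tip [481.5  65.  179. ]
tip [481.7  49.5 179. ]
```

Both views agree: the tab is at about (481, 54, 100). Pressing straight down, slowly, to z≈70.

>>> arm_command --targets "255 -0.003 0.035 0 0 0 0;255 -0.003 0.068 0 0 0 0;255 -0.003 0.076 0 0 0 0;255 -0.003 0.082 0 0 0 0;255 -0.003 0.088 0 0 0 0;255 -0.003 0.094 0 0 0 0;255 -0.003 0.1 0 0 0 0;255 -0.003 0.106 0 0 0 0;255 -0.003 0.109 0 0 0 0;255 -0.003 0.109 0 0 0 0"

```text
t: 3.0
ee_pos: [477.7, 53.5, 71.1]
orientation: [-0.01, 2.217, -2.217]
force: [0.3, -0.0, 0.7]
gripper_width: 0.001
```

>>> arm_command --targets "255 -0.003 -0.06 0 0 0 0;255 -0.003 -0.12 0 0 0 0;255 -0.006 -0.15 0.05 0 0 0;255 -0.01 -0.15 0.1 0 0 0;255 -0.01 -0.15 0.122 0 0 0;255 -0.01 -0.15 0.122 0 0 0"

```text
t: 3.75
ee_pos: [488.8, -69.5, 221.5]
orientation: [-0.007, 2.218, -2.218]
force: [-0.0, 0.1, 0.7]
gripper_width: -0.001
```

```bash
python3 - <<'E'
from h import *
from workcell import arm, snapshot
st=arm.sense(); print(st["t"],st["ee_pos"],st["force"])
w=snapshot("wrist"); t=snapshot("top")
pickle.dump(w,open("w3.pkl","wb"));pickle.dump(t,open("t3.pkl","wb"))
cv2.imwrite("pics/w3.png",w["color"]); cv2.imwrite("pics/t3.png",cv2.resize(t["color"][130:230,240:420],None,fx=4,fy=4))
P=cloud(t);q=P[200:220,290:315].reshape(-1,3); m=(q[:,0]<490)&(q[:,2]>30)&(q[:,2]<150);print(m.sum(),np.median(q[m],0))
E
```

```text
3.75 [488.77326498 -69.48461095 221.45661738] [-0.00745294  0.05728827  0.6611044 ]
90 [476.06222356  60.43711955  58.98840399]
```

View pics/w3.png

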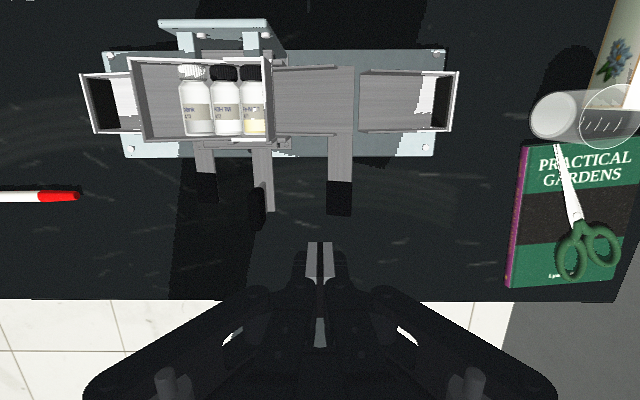

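View pics/t3.png

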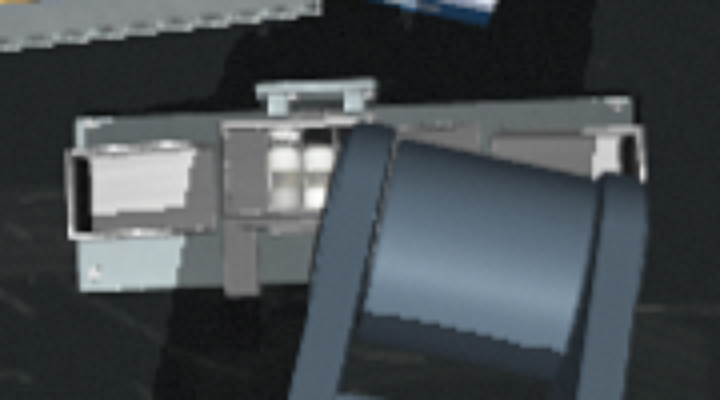

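The gate has tipped: the left tab is now at z≈59, the right tab is raised, and the vials are still held. The lug is at (257,208) in the wrist view. I'll descend to the right of the lug and approach it.

>>> arm_command --targets "255 0 0.04 0 0 0 0;255 0 0.077 0 0 0 0;255 0 0.077 -0.015 0 0 0;255 0 0.077 -0.027 0 0 0;255 0 0.077 -0.027 0 0 0"

```text
t: 4.47
ee_pos: [489.3, -40.2, 145.8]
orientation: [-0.009, 2.215, -2.215]
force: [0.2, -0.2, 1.2]
gripper_width: -0.0
```

```bash
python3 - <<'E'
from h import *
from workcell import arm, snapshot
st=arm.sense(); print(st["t"],st["ee_pos"],st["force"])
w=snapshot("wrist"); pickle.dump(w,open("w4.pkl","wb"))
cv2.imwrite("pics/w4.png",w["color"])
E
```

```text
4.475 [489.30615811 -40.20701143 145.76457968] [ 0.20359109 -0.18689709  1.19141128]
```

View pics/w4.png

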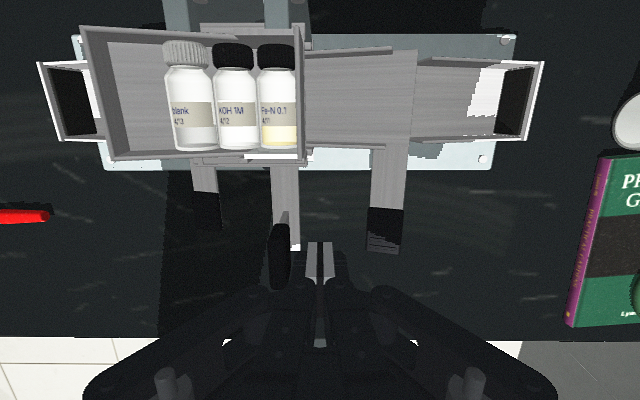

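The lug (280,255) is just left of the fingertips (320,258). Pushing left in small rows.

>>> arm_command --targets "255 0 0 -0.006 0 0 0;255 0 0 -0.011 0 0 0;255 0 0 -0.016 0 0 0;255 0 0 -0.021 0 0 0;255 0 0 -0.026 0 0 0;255 0 0 -0.031 0 0 0;255 0 0 -0.036 0 0 0;255 0 0 -0.04 0 0 0;255 0 0 -0.04 0 0 0"

```text
t: 5.65
ee_pos: [488.1, -1.1, 144.2]
orientation: [-0.01, 2.217, -2.217]
force: [0.0, 0.2, -0.4]
gripper_width: 0.0
```

```bash
python3 - <<'E'
from h import *
from workcell import arm, snapshot
st=arm.sense(); print(st["t"],st["ee_pos"],st["force"])
w=snapshot("wrist"); pickle.dump(w,open("w5.pkl","wb"))
cv2.imwrite("pics/w5.png",w["color"])
E
```

```text
5.65 [488.0945583   -1.09878343 144.19746074] [ 0.02562594  0.20875918 -0.41317189]
```

View pics/w5.png

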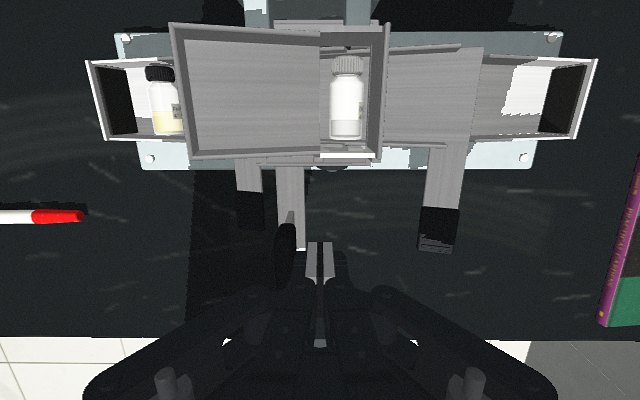

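The first vial is in the left chute (163,100) and the others are falling. Now the rest of the travel, in fine steps until the stop is felt.

>>> arm_command --targets "255 0 0 -0.002 0 0 0;255 0 0 -0.004 0 0 0;255 0 0 -0.004 0 0 0"

```text
t: 6.08
ee_pos: [488.1, 0.6, 144.2]
orientation: [-0.011, 2.213, -2.221]
force: [-1.3, -17.5, -1.6]
gripper_width: -0.0
```

```bash
python3 - <<'E'
from h import *
from workcell import arm, snapshot
st=arm.sense(); print(st["t"],st["ee_pos"],st["force"])
w=snapshot("wrist"); cv2.imwrite("pics/w6.png",w["color"])
# lug edges at top z161: compare to the w4 view
for f,uv in (("w4.pkl",None),):pass
pickle.dump(w,open("w6.pkl","wb"))
E
```

```text
6.075 [488.12836857   0.63090983 144.24428521] [ -1.34186572 -17.46748503  -1.61940968]
```

View pics/w6.png

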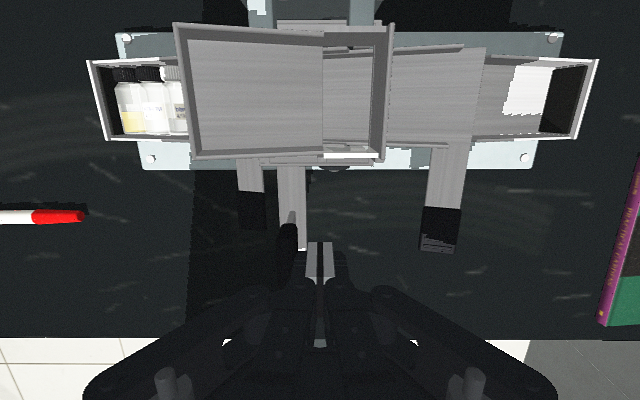

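The stop is felt at 17.5 N, and all three vials lie in the left chute (125–175, 105). Backing off to the right, then up and clear.

>>> arm_command --targets "255 0 0 0.01 0 0 0;255 0 0 0.03 0 0 0;255 0 -0.05 0.03 0 0 0;255 0 -0.1 0.03 0 0 0;255 0.05 -0.13 0.07 0 0 0;255 0.08 -0.13 0.13 0 0 0;255 0.1 -0.13 0.19 0 0 0;255 0.1 -0.13 0.25 0 0 0;255 0.1 -0.13 0.25 0 0 0;255 0.1 -0.13 0.25 0 0 0"

```text
t: 7.38
ee_pos: [390.2, -248.3, 274.0]
orientation: [-0.009, 2.219, -2.217]
force: [0.1, 1.0, -0.6]
gripper_width: -0.001
```

```bash
python3 - <<'E'
from h import *
from workcell import arm, snapshot
st=arm.sense(); print(st["t"],st["ee_pos"],st["force"])
t=snapshot("top"); t0=pickle.load(open("top.pkl","rb"))
cv2.imwrite("pics/t7.png",cv2.resize(t["color"][130:230,160:480],None,fx=2.5,fy=2.5,interpolation=cv2.INTER_CUBIC))
f=np.load("fr.npz"); o=f["o"]; y=float(f["yaw"]); A=np.array([[np.cos(y),np.sin(y)],[-np.sin(y),np.cos(y)]])
for n,s in(("before",t0),("after",t)):
    P=cloud(s); q=P[190:220,310:345].reshape(-1,3); m=(q[:,2]>150)&(q[:,2]<175)
    print(n,"lug",A@(np.median(q[m],0)[:2]-o))
    q=P[200:220,290:315].reshape(-1,3); m=(q[:,0]<490)&(q[:,2]>30)&(q[:,2]<150);print("tabL z",np.median(q[m],0))
P=cloud(t); q=P.reshape(-1,3); l=(q[:,:2]-o)@A.T; m=(abs(l[:,0])<25)&(l[:,1]>90)&(l[:,1]<190)
for a in range(90,190,8):
    k=m&(l[:,1]>=a)&(l[:,1]<a+8); print(a,np.percentile(q[k,2],[50,90]).round(0))
E
```

```text
7.375 [ 390.18951298 -248.30966075  274.01160893] [ 0.07907436  0.96076083 -0.55517089]
before lug [-83.89915963   0.73752612]
tabL z [476.95468024  53.47826222 102.14171698]
after lug [-82.73905073  36.82647406]
tabL z [477.08214371  60.31859391  59.66002502]
90 [31. 50.]
98 [47. 50.]
106 [44. 47.]
114 [43. 53.]
122 [58. 62.]
130 [61. 64.]
138 [55. 60.]
146 [55. 59.]
154 [55. 58.]
162 [47. 51.]
170 [51. 53.]
178 [48. 52.]
186 [45. 51.]
```

View pics/t7.png

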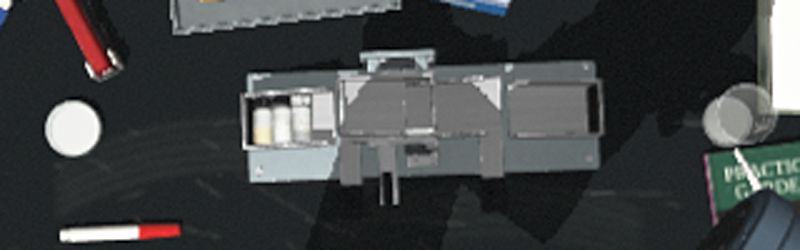

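The lug has travelled about 36 mm and the left tab is down. The three vials lie side by side in the left chute at (262–303, 118), and the bystanders look unmoved. One short settle, then I'll hand in.

>>> arm_command --targets "255 0 0 0 0 0 0;255 0 0 0 0 0 0;255 0 0 0 0 0 0;255 0 0 0 0 0 0"

```text
t: 7.92
ee_pos: [390.5, -248.1, 274.3]
orientation: [-0.01, 2.217, -2.217]
force: [-0.1, -0.7, -0.6]
gripper_width: 0.001
```

```bash
python3 -c "
from workcell import arm
s=arm.sense();print(s['t'],s['force']);print(arm.hand_in())"
```

```text
7.925 [-0.08791733 -0.69247557 -0.61880924]
the job is handed in; nothing more can be done
None
```

The job is done and handed in at about 7.9 s; the hand-in itself gives no verdict. I pressed the raised left tab with the shut fingertips until the gate rocked over. Then I pushed the lug left to its end stop, felt at about 17 N, and all three vials ran down the left chute.

Last checks from the top camera, with the arm clear of everything:
- **Gate:** the left tab went from about 102 mm to 60 mm above the worktop, so the gate leans left.
- **Shutter:** the lug moved about 36 mm, its full travel.
- **Vials:** all three lie side by side in the left chute, at about 130, 153 and 176 mm from the sorter's middle. I did not measure their speed.
- **Bystanders:** the beaker, petri dish and marker look unmoved by eye; I did not measure them.

No check failed or disagreed beyond a few millimetres of camera noise.

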